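Lift a polishing disc off its rack with the lifter

TASK

Take the lifter by its upright wooden handle, slide its blade under the copper disc between the rails of its rack, and lift the disc off. Carry it on the blade to the green mat and set the lifter down flat there, with the disc still lying on the blade and wholly inside the white ring, then let go. Keep the gripper off the copper disc, and leave the steel disc where it lies.

Things in the scene. Friction and masses are not known exactly. Their poses are not given: they have to be found in the camera images.
- lifter_grip (a point): Grip centre of the lifter's upright 26 mm square wooden handle (22 to 100 mm above the flat underside); this point: 72 mm above it. Grey heel: 50 mm wide, 22 high, from 30 mm behind to 24 mm ahead of the handle's axis. Steel blade along +x, level with the underside: 3 mm thick, 40 wide, tip 130 mm ahead of the axis. The disc rides well with its centre 70 to 95 mm ahead. 0.25 kg; z up.
- copper_disc: Copper disc to move: 100 mm wide, 6 thick, loose, 0.08 to 0.17 kg. Origin: centre of underside. It lies on a fixed rack: two black rails along the disc's x, 60 mm apart inside, tops 35 mm above the worktop; base plate 116 x 114 mm, 5 thick, centred below. Open between the rails front (-x) to back, so 30 mm free height under the disc. 2 pins behind the disc rise 6 mm over the rails.
- steel_disc: Steel-grey disc that must stay on its rack; disc and rack have the same shape and size as the copper disc's. Origin: centre of its underside, x along its rack's rails, away from the open front.
- mat_ring (a point): Centre of the white ring (140 mm across inside) on top of the fixed green mat, 3 mm above the worktop. The mat is 240 mm along x and 170 mm along y; it reaches 155 mm from the ring's centre towards -x and 85 mm towards +x.
Not all that is in view belongs to the job. There is more than one size of the copper_disc; the one meant has the size given above.

How it is judged:
On the way:
1. the copper disc lies on the lifter's blade, lifted at least 15 mm off its rack (height (world z) of copper_disc above 0.05 m and angle between copper_disc's own z axis and vertical below 0.35 rad and x of copper_disc in the frame of lifter_grip between 0.045 and 0.13 m and y of copper_disc in the frame of lifter_grip between -0.03 and 0.03 m and z of copper_disc in the frame of lifter_grip below -0.05 m), for 0.2 s.
At the end, for the whole second after the job is handed in: The lifter stands flat on the mat (within 7 degrees), released; the copper disc lies at rest on its blade, level within 7 degrees, its centre within 20 mm of the ring's centre, 45 to 130 mm ahead of the handle's centre line and within 30 mm of the blade's middle line (horizontal distance between copper_disc and mat_ring below 0.02 m and height (world z) of copper_disc below 0.016 m and angle between each of copper_disc, lifter_grip's own z axis and vertical below 0.12 rad and height (world z) of lifter_grip below 0.085 m and linear speed of copper_disc below 0.02 m/s and x of copper_disc in the frame of lifter_grip between 0.045 and 0.13 m and y of copper_disc in the frame of lifter_grip between -0.03 and 0.03 m and z of copper_disc in the frame of lifter_grip below -0.05 m); the robot touches nothing.
It fails at once if the gripper's fingers touch the copper disc (contact force between the fingers and copper_disc above 0.5 N).
It fails at once if the steel disc is moved by more than 10 mm (distance of steel_disc from where it was at the start of the episode above 0.01 m).
It also fails if it takes over 58 s, if anything falls off the work surface, if the arm or the gripper's body presses on something with over 40 N, if the wrist force passes 120 N, or if a joint passes its speed limit or range.

ROBOT

A 7-joint arm with a two-finger parallel gripper is mounted at the origin on a cart in front of the work surface, level with it; the furniture and walls round the work are solid. World frame = base frame: x ahead of the robot, y to its left, z up, the work surface at z = 0. Lengths are in m, angles in rad, forces in N, time in s.
With the tool pointing down it reaches from about 0.425 to 0.825 m from the base axis. Payload 3.6 kg.
Tool frame: the origin (TCP) lies midway between the tips of the shut fingers; the grasp point (between the pads) lies 19 mm behind it; x points along the fingers, y is the direction in which the jaws open and shut, and the axes are right-handed (so a half turn about x gives the same grasp; the last joint's range is limited). The gripper opens to 93 mm and grips with 3 to 60 N. Pads are 15 mm wide; open, the fingers measure 128 mm over their backs; the gripper's body (75 mm by 188 mm) begins 65 mm behind the grasp point.
Start: joints at [-1.298, 0.615, -0.013, 1.423, 0.008, 1.103, -0.04], TCP at [0.191, 0.621, 0.219] pointing down, gripper open.
Joint ranges: [-3.12, 3.12], [-0.3, 2.06], [-1.34, 1.32], [0.26, 2.42], [-1.36, 4.5], [0.01, 1.98], [-2.84, 2.84]. Speed limits (rad/s): [2.79, 2.79, 3.14, 3.14, 3.14, 3.14, 3.14].

INTERFACE

Orientations are given as a rotation vector (axis times angle).
In Python, from bench import bot gives the robot as it stands. The module is installed in compiled form; this text tells all that it offers.
- The arm moves only by the shell command python3 -m inch 'ROWS' [FORCE]. ROWS is JSON, a list of rows, each a list of 3 entries, a list of its own where there are three numbers: the turn, a rotation vector about the tool's x, y, z in rad, then the shift along the tool's x, y, z in cm, then the closure, from 0 (fully open) to 1 (shut). In form: [[[wx, wy, wz], [x, y, z], gripper], ...]. A call has 1 to 12 rows; each row shifts and turns the pose as measured when the row begins, along the tool's axes as they then stand; what a row does not reach is not made up. A row lasts 1/12 s, in which the tool goes at most 41.7 mm and 7.16 degrees, less where a joint would pass 70% of its speed; a pose out of reach is approached as far as the arm can. A call with a gripper value outside its range is refused whole. The fingers move at their own pace and stop on an object; FORCE is the grip in N (left out, the last holds). Time passes only in rows, so rows that do not move let the fingers close. It gives the time, the measured TCP pose, the force and the opening at its end, in the units of the state.
- bot.state(): the state, without advancing time (a new reading comes with each control period).
- bot.read_camera(name): name is "side" or "top" or "wrist"; returns the picture (384x512x3 uint8, blue, green, red); there is no depth.
- bot.get_calibration(name): a dict with "intrinsics" (3x3 intrinsics, pixels), "cam_to_world" (4x4, takes a point from camera to world coordinates). Camera axes: x right, y up, looking along -z (the intrinsics and any distortion apply to the point x, -y, -z); pixel columns grow to the right and rows downward; lengths in m; the calibration is good to about 2 mm. A picture is of the moment at which its call begins: read the wrist's pose just before it. get_calibration takes no time and is no camera call; for the wrist camera it gives the pose at the moment of the call.
- bot.close_job(): hands the job in, once; it reports no verdict.
Trained networks look in the newest picture that a camera, given by its name, has taken for a name from the list of things; names that differ only in an ending like _2 or _b are one class to them, and where a whole thing is asked for, a point or a joint stands for the part that bears it (a point fixed in the world has none). Each returns a list of dicts, best first, with "confidence" (0 to 1); they miss things now and then, are a little off and sometimes report something else, mostly with a low value. They report only what shows in the picture. A call takes as long as a camera call. They do not tell look-alikes from the thing itself.
- bot.find_in(camera, target): "point" ([x, y, z] in m, in the coordinates of the camera as it stood for that picture, good to about 4 mm: the middle of the surface that is visible of it).
- bot.trace(camera, target): "pixels" (384x512 bool, what is visible of it).
- bot.pinpoint(camera, target): "point" ([x, y, z] in m, in the coordinates of the camera as it stood for that picture, good to about 4 mm: a listed point, or the origin of a listed thing).
The state is a dict: "time_s": time; "joints": joint angles; "qd": joint speeds; "joint_efforts": joint torques, N m; "position": TCP position; "ee_rot": TCP orientation; "force": force on the tool from outside, world axes, zero at the start; "torque": the same for the moment, N m; "opening": opening from 0.0 (shut) to 1.0 (fully open).
Only numpy, scipy, OpenCV 4.12 (cv2) and the standard library are available. Lean on these libraries where they do the work, as an engineer would, in place of code of your own. Each camera call takes 0.05 s, during which the arm holds its last target. There are 200 camera calls.

## Working session

There is one attempt and no reset: what is moved stays moved. The work goes in short steps, Python scripts to look and compute and a shell command to move; the robot and the scene stay as the last step left them, time stands still between calls to the robot, and variables do not carry over. Pictures are saved under pics/ and viewed, about 8 in all and at most 12, crops included, and the job is handed in when it is done.

```bash
mkdir -p pics
cat > h.py <<'E'
import numpy as np,cv2
from bench import bot
from scipy.spatial.transform import Rotation as R
def w(cam,p):
    T=bot.get_calibration(cam)["cam_to_world"];T=np.array(T);return (T@np.r_[p,1])[:3]
def px(cam,P):
    c=bot.get_calibration(cam);T=np.linalg.inv(np.array(c["cam_to_world"]));q=(T@np.r_[P,1])[:3]
    K=np.array(c["intrinsics"]);u=K@np.array([q[0],-q[1],-q[2]]);return u[:2]/u[2]
def ray(cam,uv,z):
    c=bot.get_calibration(cam);T=np.array(c["cam_to_world"]);K=np.array(c["intrinsics"])
    d=np.linalg.inv(K)@np.r_[uv,1];d=T[:3,:3]@np.array([d[0],-d[1],-d[2]]);o=T[:3,3]
    return o+d*(z-o[2])/d[2]
E
python3 - <<'E'
from h import *
s=bot.state();print(s)
ims=[bot.read_camera(c) for c in("top","side")]
cv2.imwrite("pics/a.png",ims[0]);cv2.imwrite("pics/b.png",ims[1])
for c in("top","side"):
  print(c,bot.get_calibration(c))
  for t in("lifter_grip","copper_disc","steel_disc","mat_ring"):
    for r in bot.pinpoint(c,t):print(c,t,round(r["confidence"],2),w(c,r["point"]).round(4),px(c,w(c,r["point"])).round())
E
```

```text
{'time_s': 0.0, 'joints': array([-1.29849733,  0.61591151, -0.01262932,  1.42488259,  0.00811322,
        1.10339037, -0.04041094]), 'qd': array([-5.16247690e-04,  1.28742120e-03,  4.16340442e-04, -9.77924347e-04,
        8.07047106e-05,  7.64289845e-04,  2.38972936e-05]), 'joint_efforts': array([ 2.09557988e-04, -4.58938980e+01,  2.08917791e-01, -1.65740383e+01,
       -6.11474225e-02,  2.03356182e-02,  2.22504100e-04]), 'position': array([0.19109899, 0.6204518 , 0.21749155]), 'ee_rot': array([ 0.23248826,  1.55838778, -0.23645715]), 'force': array([-0.24705761,  0.04255737,  0.66187318]), 'torque': array([ 0.06626421, -0.01700332,  0.06262037]), 'opening': 1.000279850887492}
top {'intrinsics': array([[439.5151796 ,   0.        , 250.08864176],
       [  0.        , 439.5151796 , 193.68683419],
       [  0.        ,   0.        ,   1.        ]]), 'cam_to_world': array([[-0.00537921,  0.99670413, -0.08094409,  0.42502509],
       [-0.99990306, -0.0064007 , -0.01236554,  0.03193712],
       [-0.01284289,  0.08086972,  0.99664194,  1.34325052],
       [ 0.        ,  0.        ,  0.    
[... 503 characters left out ...]
        , 420.62165443, 190.9201508 ],
       [  0.        ,   0.        ,   1.        ]]), 'cam_to_world': array([[ 0.99368967,  0.04869139, -0.10104448,  0.42901519],
       [-0.11088297,  0.56222126, -0.81951951, -0.87213692],
       [ 0.01690581,  0.82555218,  0.5640725 ,  0.68385665],
       [ 0.        ,  0.        ,  0.        ,  1.        ]])}
side lifter_grip 0.64 [0.4219 0.2532 0.0723] [201. 149.]
side copper_disc 0.92 [0.6565 0.1813 0.0324] [281. 169.]
side copper_disc 0.72 [0.5168 0.0685 0.0012] [238. 202.]
side copper_disc 0.63 [ 0.6358  0.3247 -0.0039] [267. 156.]
side steel_disc 0.59 [ 0.6503 -0.0375  0.0386] [294. 212.]
side mat_ring 0.62 [ 0.5138 -0.2299 -0.0022] [249. 283.]
```

View pics/a.png

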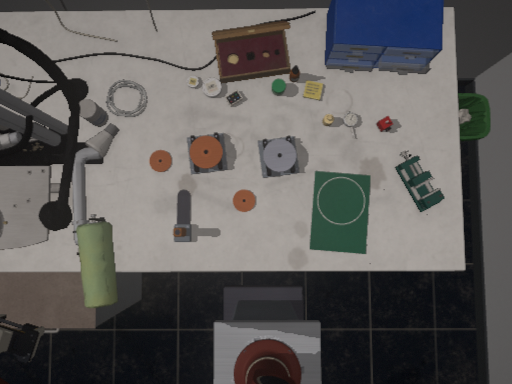

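View pics/b.png

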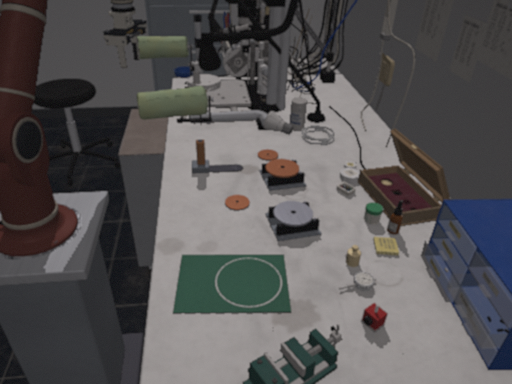

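The top view (up is +x, right is -y) shows the lifter handle at (177,232), with its blade pointing up. The big copper disc is on its rack at (206,152), with small decoy discs at (160,160) and (244,200). The steel disc is at (279,155) and the ring at (341,200). The side view agrees with this. Next I'll get the yaws.

```bash
cat >> h.py <<'E'
def delta(P,Rt):
    s=bot.state();Rc=R.from_rotvec(s["ee_rot"])
    print("turn",(Rc.inv()*Rt).as_rotvec().round(4),"shift cm",(Rc.inv().apply(np.array(P)-s["position"])*100).round(2),"pos",s["position"].round(4),"t",round(s["time_s"],2),"op",round(s["opening"],3),"F",s["force"].round(1))
def down(yaw,flip=0): # tool x down, tool y (jaw) along blade direction yaw
    y=np.array([np.cos(yaw),np.sin(yaw),0])*(-1 if flip else 1);x=np.array([0,0,-1.]);return R.from_matrix(np.c_[x,y,np.cross(x,y)])
E
python3 - <<'E'
from h import *
s=bot.state();print(R.from_rotvec(s["ee_rot"]).as_matrix().round(3))
c=np.array(bot.get_calibration("wrist")["cam_to_world"]);T=np.eye(4);T[:3,:3]=R.from_rotvec(s["ee_rot"]).as_matrix();T[:3,3]=s["position"]
print("cam in tool\n",(np.linalg.inv(T)@c).round(3))
im=bot.read_camera("top")
for t in("lifter_grip","copper_disc","steel_disc"):
  for r in bot.trace("top",t):
    m=r["pixels"].astype(np.uint8);p=np.argwhere(m)[:,::-1].astype(np.float32)
    print(t,round(r["confidence"],2),m.sum(),cv2.minAreaRect(p))
c=cv2.resize(im[100:270,130:380],None,fx=3.2,fy=3.2,interpolation=cv2.INTER_CUBIC);cv2.imwrite("pics/c.png",c)
for f in(0,1):delta([.42,.257,.28],down(0,f))
E
```

```text
[[-0.     0.294  0.956]
 [-0.     0.956 -0.294]
 [-1.    -0.    -0.   ]]
cam in tool
 [[-0.     0.259 -0.966 -0.166]
 [ 1.     0.    -0.    -0.001]
 [ 0.    -0.966 -0.259 -0.071]
 [ 0.     0.     0.     1.   ]]
lifter_grip 0.56 725 ((182.5, 216.0), (50.0, 17.0), 90.0)
copper_disc 0.71 888 ((206.50003051757812, 151.50001525878906), (32.52690887451172, 32.52690887451172), 45.0)
copper_disc 0.54 367 ((160.5, 160.5), (21.21320343017578, 19.79899024963379), 45.0)
turn [ 1.2721e+00 -1.0000e-04  0.0000e+00] shift cm [ -6.13 -28.08  32.58] pos [0.1913 0.6212 0.2187] t 0.7 op 0.995 F [-0.6 -0.7 -1. ]
turn [-1.8695e+00 -0.0000e+00 -1.0000e-04] shift cm [ -6.13 -28.08  32.58] pos [0.1913 0.6212 0.2187] t 0.7 op 0.995 F [-0.6 -0.7 -1. ]
```

View pics/c.png

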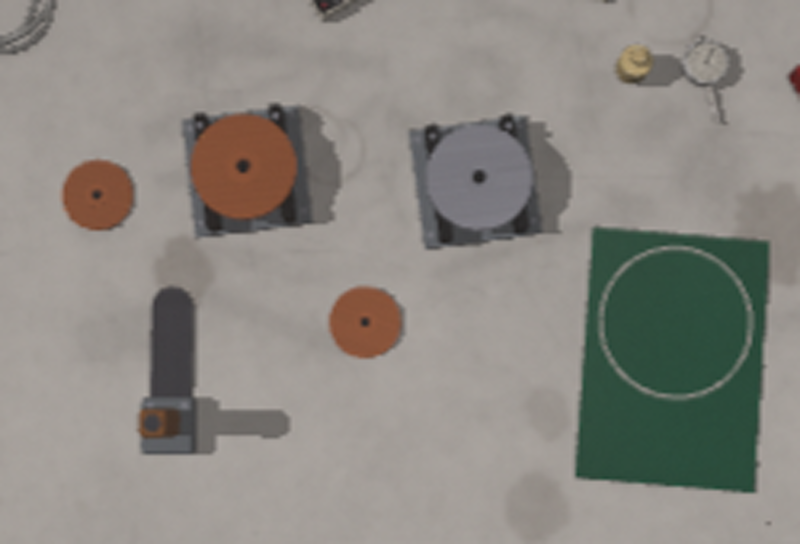

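```bash
python3 -m inch '[[[0,0,0],[-0.6,-2.6,3],0],[[0,0,0],[-0.6,-2.6,3],0],[[0,0,0],[-0.6,-2.6,3],0],[[0,0,0],[-0.6,-2.6,3],0],[[0,0,0],[-0.6,-2.6,3],0],[[0,0,0],[-0.6,-2.6,3],0],[[0,0,0],[-0.6,-2.6,3],0],[[0,0,0],[-0.6,-2.6,3],0],[[0,0,0],[-0.6,-2.6,3],0],[[0,0,0],[-0.6,-2.6,3],0]]' | tail -c 400
python3 -m inch '[[[0.12,0,0],[0,0,0],0],[[0.12,0,0],[0,0,0],0],[[0.12,0,0],[0,0,0],0],[[0.12,0,0],[0,0,0],0],[[0.12,0,0],[0,0,0],0],[[0.12,0,0],[0,0,0],0],[[0.12,0,0],[0,0,0],0],[[0.12,0,0],[0,0,0],0],[[0.12,0,0],[0,0,0],0],[[0.12,0,0],[0,0,0],0],[[0.12,0,0],[0,0,0],0],[[0,0,0],[0,0,0],0]]' | tail -c 400
python3 -c "
from h import *
delta([.42,.257,.28],down(0))"
```

```text
time_s: 1.53
position: [0.4023, 0.283, 0.2763]
ee_rot: [0.221, 1.566, -0.212]
force: [0.6, -0.3, -0.2]
opening: 0.999
time_s: 2.53
position: [0.4129, 0.2675, 0.2816]
ee_rot: [1.278, 1.17, -1.262]
force: [0.0, 0.3, 0.4]
opening: 0.997
turn [-0.0826 -0.0076 -0.0062] shift cm [0.16 0.79 0.99] pos [0.4129 0.2675 0.2816] t 2.53 op 0.997 F [0.  0.3 0.4]
```

```bash
python3 -m inch '[[[-0.083,-0.008,-0.006],[0.16,0.8,1],0],[[0,0,0],[0,0,0],0],[[0,0,0],[0,0,0],0]]' | tail -c 400
python3 - <<'E'
from h import *
delta([.42,.257,.28],down(0))
T=bot.get_calibration("wrist");im=bot.read_camera("wrist");cv2.imwrite("pics/d.png",im)
for t in("lifter_grip","copper_disc"):
    for r in bot.pinpoint("wrist",t):print(t,round(r["confidence"],2),w("wrist",r["point"]).round(4),px("wrist",w("wrist",r["point"])).round())
for z,h in((.1,"top"),(.072,"grip")):print(px("wrist",[.42,.257,z]))
E
```

```text
time_s: 2.78
position: [0.4196, 0.2578, 0.2804]
ee_rot: [1.201, 1.215, -1.2]
force: [0.8, 0.8, -0.1]
opening: 1.001
turn [ 0.0113 -0.0006 -0.0002] shift cm [0.04 0.04 0.08] pos [0.4196 0.2578 0.2804] t 2.78 op 1.001 F [ 0.8  0.8 -0.1]
lifter_grip 0.79 [0.4156 0.2503 0.0694] [252. 178.]
copper_disc 0.86 [0.6581 0.1791 0.0376] [430. 226.]
copper_disc 0.8 [6.416e-01 3.232e-01 6.000e-04] [419. 117.]
copper_disc 0.57 [ 0.5116  0.0648 -0.0009] [313. 285.]
[256.03794005 177.97494426]
[256.05800564 173.2539032 ]
```

View pics/d.png

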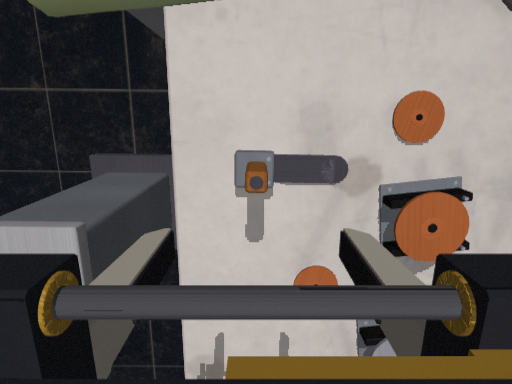

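The wrist view (right is +x, up is +y) shows the handle top at about (256,183) and the blade running right to its tip at (347,170), with almost no yaw. The copper disc is at (432,228) on its rack. I'll measure the lifter and rack edges with colour fits.

Run:
```python
from h import *
im=cv2.imread("pics/d.png");g=im.mean(2)
def col(c,lo,hi,z):
    r=g[lo:hi,c];d=np.abs(np.diff(r)); i=np.where(d>12)[0]; return ray("wrist",[c,lo+i[0]+.5],z),ray("wrist",[c,lo+i[-1]+.5],z)
L=[col(c,142,198,.003) for c in range(282,334,4)]
a=np.array([l[0][:2] for l in L]);b=np.array([l[1][:2] for l in L])
for q in(a,b):print(np.polyfit(q[:,0],q[:,1],1))
m=(a+b)/2;p=np.polyfit(m[:,0],m[:,1],1);print("mid",p,"width",np.mean(a[:,1]-b[:,1]),"y at .42",np.polyval(p,.42))
row=g[170,330:360];print(row.round(),"tip",ray("wrist",[347.5,170],.003))
print("top",ray("wrist",[256.5,183.5],.1))
hsv=cv2.cvtColor(im,cv2.COLOR_BGR2HSV);mk=((hsv[...,0]<16)&(hsv[...,1]>110)).astype(np.uint8)
n,l,s,c=cv2.connectedComponentsWithStats(mk)
for i in range(1,n):
    if s[i,4]>150:print(s[i],c[i],ray("wrist",c[i],.041 if s[i,4]>2500 else .1 if s[i,4]<800 else .003))
# heel outline columns
print(g[155,228:284].round())
big=cv2.resize(im[130:280,220:500],None,fx=2.85,fy=2.85,interpolation=cv2.INTER_CUBIC);cv2.imwrite("pics/e.png",big)
```

```text
[-0.00447319  0.27455447]
[0.0077087  0.22324649]
mid [0.00170533 0.24886455] width 0.045327313969771 y at .42 0.2495807878153763
[ 80.  82.  75.  77.  70.  64.  64.  65.  67.  65.  62.  63.  65.  66.
  68.  66.  63.  68. 128. 152. 155. 157. 158. 159. 159. 158. 158. 157.
 156. 157.] tip [0.54936018 0.24990441 0.003     ]
top [0.42058102 0.25071366 0.1       ]
[ 393   91   52   52 2065] [418.3409201  116.38208232] [0.63910648 0.32440083 0.003     ]
[245 162  23  31 503] [256.07355865 175.90656064] [0.42001546 0.25934101 0.1       ]
[ 394  191   75   70 4030] [430.97022333 225.48387097] [0.65789007 0.18172907 0.041     ]
[294 266  44  20 680] [315.60735294 277.01323529] [0.49346629 0.13541203 0.1       ]
[190. 189. 188. 191. 189. 189. 129.  95. 103. 115. 115. 114. 115. 115.
 115. 114. 113. 113. 113. 110. 112. 113. 112. 114. 114. 114. 114. 113.
 115. 117. 117. 117. 118. 118. 117. 117. 118. 116. 116. 116. 116. 117.
 116. 117. 110. 102.  69.  67.  68.  69.  68.  68.  66.  63.  66.  68.]
```

View pics/e.png

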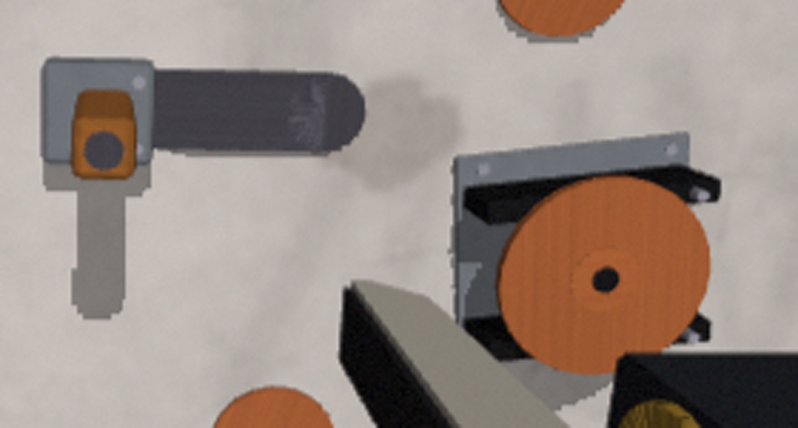

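The zoom shows the lifter square to x, the disc's hole at crop (605,280), and the rack's base edge running from (456,155) to (688,132).

Run:
```python
from h import *
f=lambda u,v,z:ray("wrist",[220+u/2.85,130+v/2.85],z)
print("hole",f(605,280,.041))
a,b=f(456,157,.005),f(688,134,.005);d=b-a;print(a,b,np.hypot(*d[:2]),np.degrees(np.arctan2(d[1],d[0])))
e=f(456,318,.005);d2=a-e;print("front edge yaw",np.degrees(np.arctan2(d2[1],d2[0]))-90)
mid=(a+b)/2;n=np.array([d[1],-d[0],0])/np.hypot(*d[:2]);print("base centre",mid+n*.057)
c=bot.get_calibration("top")
q=lambda u,v:ray("top",[130+u/3.2,100+v/3.2],.005)
for p1,p2 in(((183,118),(198,236)),((198,236),(310,222)),((577,477),(594,228)),((756,491),(769,240))):
    d=q(*p2)-q(*p1);print(np.degrees(np.arctan2(d[1],d[0])),np.hypot(*d[:2]))
print("ring",ray("top",[130+676.5/3.2,100+322/3.2],.003))
delta([.42,.2505,.14],down(0))
```

```text
hole [0.66028079 0.17777164 0.041     ]
[0.59697466 0.22898563 0.005     ] [0.71102479 0.24191113 0.005     ] 0.11478023084578523 6.465842155341949
front edge yaw 6.361582072090499
base centre [0.66041855 0.17881095 0.005     ]
-172.4980762519552 0.11596228446230904
-83.22907909990273 0.10835799065765311
-4.864547933741823 0.23737846674616042
-4.501832663235081 0.23843094239236687
ring [ 0.51087476 -0.22963647  0.003     ]
turn [ 0.0108 -0.0002 -0.0005] shift cm [14.04  0.02  0.71] pos [0.4196 0.2576 0.2804] t 2.93 op 0.999 F [-0.2 -0.   0.2]
```

```bash
python3 -m inch '[[[0.011,0,0],[0,0,0.7],0],[[0,0,0],[3.5,0,0],0],[[0,0,0],[3.5,0,0],0],[[0,0,0],[3.5,0,0],0],[[0,0,0],[3.5,0,0],0],[[0,0,0],[2,0,0],0],[[0,0,0],[2,0,0],0],[[0,0,0],[0,0,0],0],[[0,0,0],[0,0,0],0]]' | tail -c 400
python3 -c "
from h import *
delta([.42,.2505,.053],down(0))"
```

```text
time_s: 3.68
position: [0.4237, 0.2519, 0.0979]
ee_rot: [1.223, 1.205, -1.2]
force: [0.3, -0.1, 0.6]
opening: 0.998
turn [-0.0039 -0.0073 -0.0111] shift cm [ 4.48 -0.42  0.18] pos [0.4237 0.2519 0.0979] t 3.68 op 0.998 F [ 0.3 -0.1  0.6]
```

```bash
python3 -m inch '[[[-0.004,-0.007,-0.011],[0,-0.42,0.18],0],[[0,0,0],[2,0,0],0],[[0,0,0],[1.5,0,0],0],[[0,0,0],[0,0,0],0],[[0,0,0],[0,0,0],0]]' | tail -c 400
python3 -c "
from h import *
delta([.42,.2505,.053],down(0))"
```

```text
time_s: 4.1
position: [0.4234, 0.2525, 0.0691]
ee_rot: [1.218, 1.207, -1.198]
force: [0.4, 1.0, 0.5]
opening: 0.997
turn [ 0.0007 -0.0068 -0.0098] shift cm [ 1.6  -0.36  0.21] pos [0.4234 0.2525 0.0691] t 4.1 op 0.997 F [0.4 1.  0.5]
```

```bash
python3 -m inch '[[[0,-0.007,-0.01],[1,-0.25,0.15],0],[[0,0,0],[0.5,-0.2,0.1],0],[[0,0,0],[0,0,0],0],[[0,0,0],[0,0,0],0]]' | tail -c 400
python3 -c "
from h import *
delta([.42,.2505,.053],down(0))"
```

```text
time_s: 4.43
position: [0.4209, 0.2514, 0.0568]
ee_rot: [1.213, 1.209, -1.203]
force: [0.6, -0.5, 0.2]
opening: 1.002
turn [ 0.0013 -0.0033 -0.005 ] shift cm [ 0.38 -0.09  0.09] pos [0.4209 0.2514 0.0568] t 4.43 op 1.002 F [ 0.6 -0.5  0.2]
```

Good. Fix the residual and close at high grip.

```bash
python3 -m inch '[[[0,-0.004,-0.005],[0.45,-0.1,0.1],0],[[0,0,0],[0,0,0],0],[[0,0,0],[0,0,0],0],[[0,0,0],[0,0,0],1],[[0,0,0],[0,0,0],1],[[0,0,0],[0,0,0],1],[[0,0,0],[0,0,0],1],[[0,0,0],[0,0,0],1],[[0,0,0],[0,0,0],1],[[0,0,0],[0,0,0],1],[[0,0,0],[0,0,0],1],[[0,0,0],[0,0,0],1]]' 55 | tail -c 400
python3 -m inch '[[[0,0,0],[0,0,0],1],[[0,0,0],[0,0,0],1],[[0,0,0],[0,0,0],1],[[0,0,0],[0,0,0],1]]'
python3 -c "
from h import *
delta([.42,.2505,.053],down(0))"
```

```text
time_s: 5.43
position: [0.4204, 0.2506, 0.0528]
ee_rot: [1.209, 1.209, -1.208]
force: [0.9, -0.2, 0.8]
opening: 0.408
time_s: 5.77
position: [0.4199, 0.2505, 0.0527]
ee_rot: [1.208, 1.209, -1.209]
force: [-0.1, -0.9, 0.9]
opening: 0.276
turn [0.0011 0.0005 0.0001] shift cm [-0.03  0.01 -0.  ] pos [0.4199 0.2505 0.0527] t 5.77 op 0.276 F [-0.1 -0.9  0.9]
```

```bash
python3 -m inch '[[[0,0,0],[-1,0,0],1],[[0,0,0],[-1,0,0],1],[[0,0,0],[-1,0,0],1],[[-0.03,0,0],[0,0.3,2],1],[[-0.03,0,0],[0,0.3,2],1],[[-0.03,0,0],[0,0.3,2],1],[[-0.02,0,0],[0,0.3,2],1],[[0,0,0],[0,0,1],1],[[0,0,0],[0,0,0],1],[[0,0,0],[0,0,0],1]]' 60| tail -c 400
python3 - <<'E'
from h import *
delta([.436,.1535,.0712],down(.113))
im=bot.read_camera("wrist");cv2.imwrite("pics/f.png",im)
E
```

```text
time_s: 6.6
position: [0.4354, 0.1594, 0.0866]
ee_rot: [1.118, 1.265, -1.123]
force: [0.3, 0.6, -1.4]
opening: 0.276
turn [0.0073 0.0009 0.0031] shift cm [ 1.54 -0.01  0.59] pos [0.4354 0.1594 0.0866] t 6.6 op 0.276 F [ 0.3  0.6 -1.4]
```

View pics/f.png

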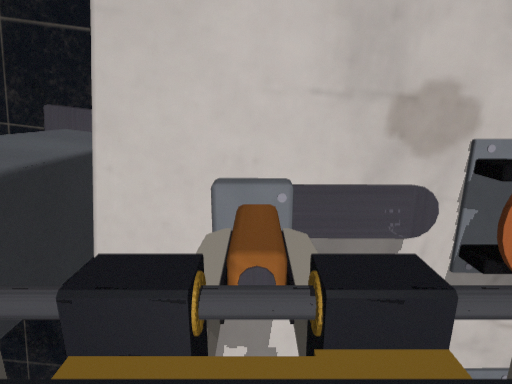

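The lifter is held level, with its blade pointing right and the tip at (437,210). The rack's front edge runs from (472,140) to (455,272). I'll check the alignment numerically.

```bash
python3 - <<'E'
from h import *
a,b=ray("wrist",[472,140],.005),ray("wrist",[455,272],.005);d=a-b;print("edge",a,b,np.degrees(np.arctan2(d[1],d[0]))-90,np.hypot(*d[:2]))
s=bot.state();print(s["position"],s["ee_rot"],R.from_rotvec(s["ee_rot"]).as_matrix()[:,1])
zb=s["position"][2]-.0527+.003
print("blade: tip",ray("wrist",[437.5,211],zb)); 
for c in(310,400):
  m=(ray("wrist",[c,185],zb)+ray("wrist",[c,237.5],zb))/2;print(m)
E
python3 -m inch '[[[0.007,0,0.003],[1.5,0,0.55],1],[[0,0,0],[0,0,0],1],[[0,0,0],[0,0,0],1]]'
python3 -c "
from h import *
delta([.436,.1535,.0712],down(.113))"
```

```text
edge [0.59429262 0.2286511  0.005     ] [0.61297659 0.11777351 0.005     ] 9.565044747546523 0.112440786684287
[0.43531686 0.15953927 0.08655708] [ 1.11723262  1.26530577 -1.12247976] [ 0.99268922  0.12065646 -0.00318374]
blade: tip [0.56333934 0.17739266 0.03685708]
[0.47346402 0.16575298 0.03685708]
[0.53704652 0.1735402  0.03685708]
time_s: 6.9
position: [0.4357, 0.1586, 0.0718]
ee_rot: [1.123, 1.264, -1.12]
force: [0.4, 0.9, -2.5]
opening: 0.276
turn [ 0.006  -0.0017 -0.001 ] shift cm [ 0.06 -0.03  0.51] pos [0.4357 0.1586 0.0718] t 6.9 op 0.276 F [ 0.4  0.9 -2.5]
```

```bash
python3 -m inch '[[[0.006,0,0],[0,0,0.5],1],[[0,0,0],[0,0,0.2],1],[[0,0,0],[0,0,0],1],[[0,0,0],[0,1,0],1],[[0,0,0],[0,1,0],1],[[0,0,0],[0,1,0],1],[[0,0,0],[0,1,0],1],[[0,0,0],[0,0,0],1],[[0,0,0],[0,0,0],1]]'
python3 -c "
from h import *
delta([.578,.1697,.0712],down(.113))"
```

```text
time_s: 7.65
position: [0.4785, 0.1603, 0.0739]
ee_rot: [1.126, 1.265, -1.117]
force: [-0.7, -0.7, -2.7]
opening: 0.277
turn [ 0.0058 -0.0044 -0.0024] shift cm [0.29 9.99 0.25] pos [0.4785 0.1603 0.0739] t 7.65 op 0.277 F [-0.7 -0.7 -2.7]
```

```bash
python3 -m inch '[[[0.006,-0.005,-0.003],[0.3,0,0.3],1],[[0,0,0],[0.1,1,0.1],1],[[0,0,0],[0.1,1,0.05],1],[[0,0,0],[0.1,1,0],1],[[0,0,0],[0,1,0],1],[[0,0,0],[0,0,0],1],[[0,0,0],[0,0,0],1]]'
python3 -c "
from h import *
delta([.578,.1697,.0712],down(.113))"
```

```text
time_s: 8.23
position: [0.5164, 0.1592, 0.0659]
ee_rot: [1.12, 1.264, -1.134]
force: [-0.1, 0.6, -2.1]
opening: 0.274
turn [-0.0009  0.0025  0.0084] shift cm [-0.58  6.23 -0.36] pos [0.5164 0.1592 0.0659] t 8.23 op 0.274 F [-0.1  0.6 -2.1]
```

```bash
python3 -m inch '[[[0,0.002,0.008],[-0.3,0,-0.35],1],[[0,0,0],[-0.2,1,-0.1],1],[[0,0,0],[0,1,0],1],[[0,0,0],[0,1,0],1],[[0,0,0],[0,0,0],1],[[0,0,0],[0,0,0],1]]'
python3 -c "
from h import *
delta([.578,.1697,.0712],down(.113))"
```

```text
time_s: 8.73
position: [0.5419, 0.1678, 0.0707]
ee_rot: [1.122, 1.265, -1.13]
force: [-0.2, -0.4, -2.8]
opening: 0.271
turn [ 0.0002 -0.      0.0065] shift cm [-0.07  3.61  0.22] pos [0.5419 0.1678 0.0707] t 8.73 op 0.271 F [-0.2 -0.4 -2.8]
```

```bash
python3 -m inch '[[[0,0,0.006],[0,0.6,0.2],1],[[0,0,0],[0,1,0],1],[[0,0,0],[0,1,0],1],[[0,0,0],[0,0.7,0],1],[[0,0,0],[0,0,0],1],[[0,0,0],[0,0,0],1]]'
python3 - <<'E'
from h import *
delta([.578,.1697,.0712],down(.113))
im=np.hstack([bot.read_camera("wrist")[80:380],cv2.resize(bot.read_camera("side")[130:230,200:350],(450,300),interpolation=cv2.INTER_CUBIC)]);cv2.imwrite("pics/g.png",cv2.resize(im,(790,246)))
E
```

```text
time_s: 9.23
position: [0.5728, 0.1688, 0.0699]
ee_rot: [1.122, 1.264, -1.129]
force: [-0.9, 0.0, -2.4]
opening: 0.276
turn [0.0007 0.0005 0.0053] shift cm [-0.13  0.53 -0.03] pos [0.5728 0.1688 0.0699] t 9.23 op 0.276 F [-0.9  0.  -2.4]
```

View pics/g.png

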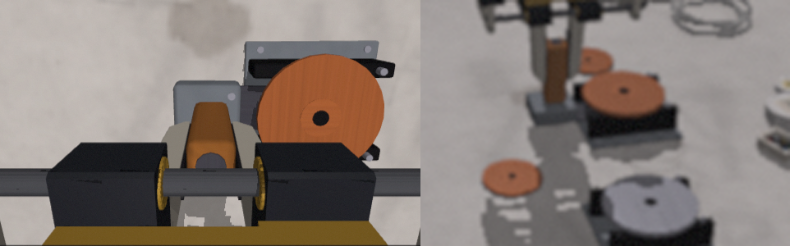

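The blade is under the disc, midway between the rails, and the heel is just short of the rack. I'll go forward a little more and then lift slowly.

```bash
python3 -m inch '[[[0,0,0.005],[0,0.5,0],1],[[0,0,0],[0,0,0],1],[[0,0,0],[-0.5,0,0],1],[[0,0,0],[-0.5,0,0],1],[[0,0,0],[-0.5,0,0],1],[[0,0,0],[-0.5,0,0],1],[[0,0,0],[-0.5,0,0],1],[[0,0,0],[-0.5,0,0],1],[[0,0,0],[-0.5,0,0],1],[[0,0,0],[-0.5,0,0],1],[[0,0,0],[-0.5,0,0],1],[[0,0,0],[-0.5,0,0],1]]'
python3 -c "
from h import *
delta([.578,.1697,.1712],down(.113))"
```

```text
time_s: 10.33
position: [0.5733, 0.169, 0.1232]
ee_rot: [1.119, 1.266, -1.131]
force: [-0.6, 0.0, -3.7]
opening: 0.276
turn [0.0014 0.0011 0.0087] shift cm [-4.8   0.43 -0.01] pos [0.5733 0.169  0.1232] t 10.33 op 0.276 F [-0.6  0.  -3.7]
```

```bash
python3 -m inch '[[[0,0,0.004],[-0.5,0,0],1],[[0,0,0.004],[-0.5,0,0],1],[[0,0,0],[-0.5,0,0],1],[[0,0,0],[-0.5,0,0],1],[[0,0,0],[-0.5,0,0],1],[[0,0,0],[-0.4,0,0],1],[[0,0,0],[-0.2,0,0],1],[[0,0,0],[0,0,0],1]]'
python3 - <<'E'
from h import *
delta([.578,.1697,.1712],down(.113))
im=np.hstack([bot.read_camera("wrist")[80:380],cv2.resize(bot.read_camera("side")[100:220,200:380],(450,300),interpolation=cv2.INTER_CUBIC)]);cv2.imwrite("pics/i.png",cv2.resize(im,(790,246)))
for c in("wrist","side"):
  for r in bot.pinpoint(c,"copper_disc")[:2]:
    s=bot.state();p=w(c,r["point"]);print(c,r["confidence"],p,R.from_rotvec(s["ee_rot"]).inv().apply(p-s["position"]))
E
```

```text
time_s: 11.0
position: [0.5737, 0.1691, 0.1591]
ee_rot: [1.125, 1.259, -1.123]
force: [0.4, -0.2, -3.1]
opening: 0.28
turn [ 0.0013  0.0006 -0.0019] shift cm [-1.21  0.44 -0.01] pos [0.5737 0.1691 0.1591] t 11.0 op 0.28 F [ 0.4 -0.2 -3.1]
wrist 0.98 [ 6.40501961e-01  3.20385828e-01 -8.14166199e-05] [ 0.15820356  0.0840857  -0.14293998]
wrist 0.66 [0.65218342 0.18019181 0.11381499] [ 0.0444373   0.07974275 -0.00222186]
side 0.78 [ 5.13703658e-01  6.74509918e-02 -5.09413357e-04] [ 0.15870509 -0.07063236  0.09387496]
side 0.71 [0.65461572 0.17976309 0.10777514] [ 0.050345    0.08218593 -0.00152118]
```

View pics/i.png

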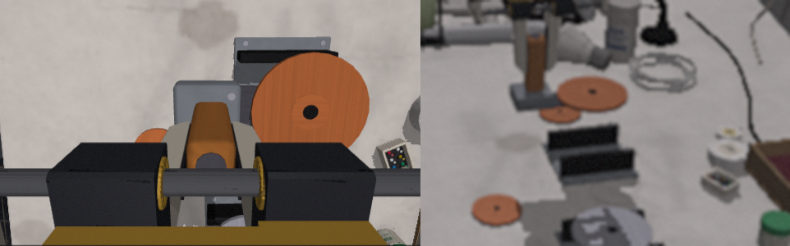

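The disc lies level on the blade, about 81 mm ahead of the handle axis and 2 mm off the middle line, and the rack is empty. Now I'll carry it gently towards the mat.

```bash
python3 -m inch '[[[0,0,0],[0,-0.2,0.4],1],[[0.005,0,0],[0,-0.4,0.8],1],[[0.01,0,0],[0,-0.6,1.2],1],[[0.01,0,0],[0,-0.6,1.3],1],[[0.01,0,0],[0,-0.6,1.3],1],[[0.01,0,0],[0,-0.6,1.3],1],[[0.01,0,0],[0,-0.6,1.3],1],[[0.01,0,0],[0,-0.5,1.3],1],[[0.01,0,0],[0,-0.5,1.3],1],[[0.01,0,0],[0,-0.5,1.3],1],[[0.01,0,0],[0,-0.5,1.3],1],[[0.01,0,0],[0,-0.5,1.3],1]]'
python3 -c "
from h import *
delta([.430,-.231,.1591],down(0))"
```

```text
time_s: 12.2
position: [0.5146, 0.0083, 0.1578]
ee_rot: [1.209, 1.207, -1.213]
force: [0.9, 0.0, -4.8]
opening: 0.279
turn [-0.0031  0.0023  0.0012] shift cm [-0.07 -8.39 23.96] pos [0.5146 0.0083 0.1578] t 12.2 op 0.279 F [ 0.9  0.  -4.8]
```

```bash
python3 -m inch '[[[0,0,0],[0,-0.5,1.3],1],[[0,0,0],[0,-0.5,1.3],1],[[0,0,0],[0,-0.5,1.3],1],[[0,0,0],[0,-0.5,1.3],1],[[0,0,0],[0,-0.5,1.3],1],[[0,0,0],[0,-0.5,1.3],1],[[0,0,0],[0,-0.5,1.3],1],[[0,0,0],[0,-0.5,1.3],1],[[0,0,0],[0,-0.5,1.3],1],[[0,0,0],[0,-0.5,1.3],1],[[0,0,0],[0,-0.4,1.3],1],[[0,0,0],[0,-0.4,1.3],1]]'
python3 -c "
from h import *
delta([.430,-.231,.1591],down(0))"
```

```text
time_s: 13.2
position: [0.4486, -0.1639, 0.1597]
ee_rot: [1.216, 1.199, -1.216]
force: [0.4, -0.0, -3.5]
opening: 0.273
turn [-0.0107  0.0037 -0.0033] shift cm [ 0.08 -1.78  6.73] pos [ 0.4486 -0.1639  0.1597] t 13.2 op 0.273 F [ 0.4 -0.  -3.5]
```

```bash
python3 -m inch '[[[-0.005,0.002,-0.003],[0,-0.4,1.3],1],[[-0.005,0,0],[0,-0.4,1.3],1],[[0,0,0],[0,-0.3,1.2],1],[[0,0,0],[0,-0.2,0.9],1],[[0,0,0],[0,-0.1,0.6],1],[[0,0,0],[0,-0.1,0.4],1],[[0,0,0],[0,0,0],1],[[0,0,0],[0,0,0],1]]'
python3 - <<'E'
from h import *
delta([.430,-.231,.1591],down(0))
for c in("wrist","side","top"):
  im=bot.read_camera(c)
  for t in("copper_disc","mat_ring"):
   for r in bot.pinpoint(c,t):
    s=bot.state();p=w(c,r["point"]);q=R.from_rotvec(s["ee_rot"]).inv().apply(p-s["position"])
    if t=="mat_ring" or p[2]>.06:print(c,t,round(r["confidence"],2),p.round(4),q.round(4))
E
```

```text
time_s: 13.87
position: [0.4286, -0.2309, 0.1609]
ee_rot: [1.214, 1.199, -1.217]
force: [0.6, 0.8, -4.6]
opening: 0.275
turn [-0.0093  0.0048 -0.0024] shift cm [0.18 0.14 0.01] pos [ 0.4286 -0.2309  0.1609] t 13.87 op 0.275 F [ 0.6  0.8 -4.6]
wrist copper_disc 0.8 [ 0.5107 -0.2325  0.1151] [0.046  0.0819 0.0011]
wrist mat_ring 0.87 [ 0.5119 -0.228   0.0027] [ 0.1583  0.0828 -0.0037]
side copper_disc 0.98 [ 0.5149 -0.2293  0.1092] [ 0.0518  0.086  -0.002 ]
top copper_disc 0.85 [ 0.5136 -0.2283  0.1118] [ 0.0493  0.0848 -0.0034]
top copper_disc 0.52 [ 0.4296 -0.221   0.1803] [-0.0194  0.0009 -0.0097]
top mat_ring 0.71 [ 0.5098 -0.2275  0.0047] [ 0.1564  0.0808 -0.0049]
```

```bash
python3 -m inch '[[[-0.009,0.005,-0.002],[0.4,-0.1,-0.1],1],[[0,0,0],[0.8,0,0],1],[[0,0,0],[0.8,0,0],1],[[0,0,0],[0.8,0,0],1],[[0,0,0],[0.8,0,0],1],[[0,0,0],[0.8,0,0],1],[[0,0,0],[0.8,0,0],1],[[0,0,0],[0.8,0,0],1],[[0,0,0],[0.8,0,0],1],[[0,0,0],[0.6,0,0],1],[[0,0,0],[0.3,0,0],1],[[0,0,0],[0,0,0],1]]'
python3 -c "
from h import *
delta([.4275,-.2295,.0557],down(0))"
```

```text
time_s: 15.32
position: [0.4274, -0.2294, 0.074]
ee_rot: [1.208, 1.213, -1.209]
force: [0.3, 0.8, -4.3]
opening: 0.277
turn [ 0.0016 -0.0013  0.0022] shift cm [1.83 0.02 0.01] pos [ 0.4274 -0.2294  0.074 ] t 15.32 op 0.277 F [ 0.3  0.8 -4.3]
```

```bash
python3 -m inch '[[[0,0,0],[0.4,0,0],1],[[0,0,0],[0.5,0,0],1],[[0,0,0],[0.4,0,0],1],[[0,0,0],[0.3,0,0],1],[[0,0,0],[0.2,0,0],1],[[0,0,0],[0,0,0],1],[[0,0,0],[0,0,0],1]]'
python3 - <<'E'
from h import *
delta([.4275,-.2295,.0557],down(0))
for c in("wrist","top"):
  im=bot.read_camera(c)
  if c=="wrist":cv2.imwrite("pics/j.png",im)
  for t in("copper_disc","mat_ring"):
   for r in bot.pinpoint(c,t):
    p=w(c,r["point"]);print(c,t,round(r["confidence"],2),p.round(4))
E
```

```text
time_s: 15.9
position: [0.429, -0.2303, 0.0558]
ee_rot: [1.209, 1.208, -1.207]
force: [-0.3, -0.8, -4.3]
opening: 0.278
turn [ 0.0014  0.0004 -0.0017] shift cm [ 0.01 -0.15 -0.08] pos [ 0.429  -0.2303  0.0558] t 15.9 op 0.278 F [-0.3 -0.8 -4.3]
wrist copper_disc 0.97 [ 0.5096 -0.2309  0.0095]
top copper_disc 0.84 [0.5121 0.0671 0.003 ]
top copper_disc 0.78 [ 0.5171 -0.2247  0.0102]
top copper_disc 0.75 [0.636  0.3292 0.003 ]
top mat_ring 0.92 [ 0.511  -0.2269  0.0028]
```

View pics/j.png

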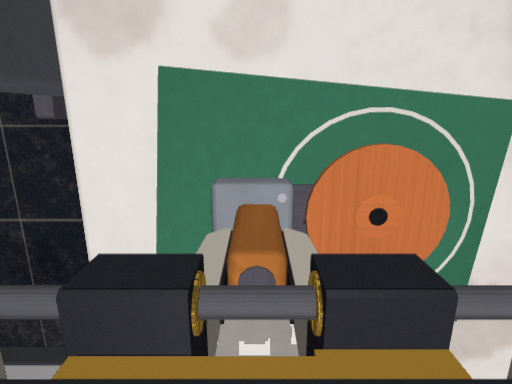

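The lifter is almost down. The disc spans columns 306–449 and the ring's inner edge about 281–471; the ring's top is at row 110 and the disc's top at 145. I'll check y by ray.

```bash
python3 - <<'E'
from h import *
r=ray("wrist",[382,111],.003);d=ray("wrist",[382,145],.012);print("ring c y",r[1]-.07,"disc c y",d[1]-.05,"hole",ray("wrist",[378.5,216.5],.012))
im=cv2.imread("pics/j.png");print([tuple(ray("wrist",[c,196],.003)[:2].round(4)) for c in(281,471)])
print(im[196,270:300].max(1),im[196,460:480].max(1),im[95:125,382].max(1))
E
python3 -m inch '[[[0,0,0],[0.3,0,0],1],[[0,0,0],[0.1,0,0],1],[[0,0,0],[0,0,0],1]]'
```

```text
ring c y -0.22915373348927712 disc c y -0.23071341837547604 hole [ 0.51490955 -0.23014523  0.012     ]
[(np.float64(0.4474), np.float64(-0.2178)), (np.float64(0.5832), np.float64(-0.2177))]
[148 150 149 149 149 150 148 153 185 190 188 189 188 189 188 187 163 148
 146 140 135 127 118  82  87  89  89  90  90  89] [108 109 110 110 111 109 112 108 108 110 206 214 216 217 137 111 110 110
 110 111] [113 111 112 112 112 111 112 112 109 112 112 111 169 207 215 216 191 134
 107 107 105 106 107 107 106 106 107 108 108 108]
time_s: 16.45
position: [0.4297, -0.2309, 0.0566]
ee_rot: [1.21, 1.206, -1.205]
force: [0.1, 0.6, -4.4]
opening: 0.277
```

```bash
python3 -m inch '[[[0,0,-0.002],[0.4,-0.2,-0.1],1],[[0,0,0],[0.3,0,0],1],[[0,0,0],[0,0,0],1],[[0,0,0],[0,0,0],1]]'
```

```text
time_s: 16.78
position: [0.4303, -0.2314, 0.0571]
ee_rot: [1.212, 1.201, -1.202]
force: [0.1, -0.4, -3.4]
opening: 0.277
```

```bash
python3 -m inch '[[[0,0,0],[0,0,0],1],[[0,0,0],[0,0,0],1],[[0,0,0],[0,0,0],1]]'
python3 -c "
from h import *
delta([.4275,-.2295,.0547],down(0))
print(bot.state()['torque'])"
python3 -m inch '[[[0,0,0],[0.5,0,0],1],[[0,0,0],[0.5,0,0],1]]'
```

```text
time_s: 17.03
position: [0.4299, -0.231, 0.0558]
ee_rot: [1.212, 1.202, -1.202]
force: [-0.3, 0.8, 3.4]
opening: 0.278
turn [ 0.0011  0.0011 -0.0089] shift cm [ 0.11 -0.24 -0.15] pos [ 0.4299 -0.231   0.0558] t 17.03 op 0.278 F [-0.3  0.8  3.4]
[-0.02644095  0.69576353 -0.03523702]
time_s: 17.2
position: [0.4304, -0.2312, 0.0552]
ee_rot: [1.214, 1.204, -1.199]
force: [-8.8, 5.7, 52.1]
opening: 0.278
```

It's in firm contact with the mat. I'll ease off the pressure and then open.

```bash
python3 -m inch '[[[0,0,-0.003],[-0.05,0,0],1],[[0,0,0],[0,0,0],1],[[0,0,0],[0,0,0],1]]'
python3 -m inch '[[[0,0,0],[0,0,0],0.7],[[0,0,0],[0,0,0],0.65],[[0,0,0],[0,0,0],0.6],[[0,0,0],[0,0,0],0.5],[[0,0,0],[0,0,0],0.4],[[0,0,0],[0,0,0],0.3],[[0,0,0],[0,0,0],0.3],[[0,0,0],[0,0,0],0.3]]'
python3 -c "
from h import *
delta([.4275,-.2295,.0547],down(0))"
```

```text
time_s: 17.45
position: [0.4311, -0.232, 0.0584]
ee_rot: [1.214, 1.202, -1.199]
force: [0.1, 0.8, -4.6]
opening: 0.277
time_s: 18.12
position: [0.4329, -0.2326, 0.0564]
ee_rot: [1.213, 1.201, -1.199]
force: [-0.1, -1.2, 0.1]
opening: 0.683
turn [ 0.0019  0.0004 -0.0125] shift cm [ 0.16 -0.54 -0.31] pos [ 0.4329 -0.2326  0.0564] t 18.12 op 0.683 F [-0.1 -1.2  0.1]
```

```bash
python3 -m inch '[[[0,0,0],[-0.5,-0.3,0],0.2],[[0,0,0],[-1,0,0],0.2],[[0,0,0],[-1.5,0,0],0.2],[[0,0,0],[-2,0,0],0.2],[[0,0,0],[-2,0,0],0.2],[[0,0,0],[-2.5,0,0],0.2],[[0,0,0],[-3,0,0],0.2],[[0,0,0],[-3,0,0],0.2],[[0,0,0],[-1,0,0],0.2],[[0,0,0],[0,0,0],0.2],[[0,0,0],[0,0,0],0.2]]'
python3 - <<'E'
from h import *
for c in("wrist","top","side"):
  im=bot.read_camera(c)
  if c=="wrist":cv2.imwrite("pics/k.png",im)
  for t in("copper_disc","mat_ring","lifter_grip","steel_disc"):
   for r in bot.pinpoint(c,t):
    p=w(c,r["point"]);print(c,t,round(r["confidence"],2),p.round(4))
E
```

```text
time_s: 19.03
position: [0.4249, -0.2328, 0.2365]
ee_rot: [1.216, 1.197, -1.199]
force: [-0.4, 0.3, -0.8]
opening: 0.797
wrist lifter_grip 0.84 [ 0.4276 -0.2334  0.0706]
top copper_disc 0.96 [ 0.5163 -0.2286  0.0078]
top copper_disc 0.94 [0.5108 0.0713 0.0026]
top copper_disc 0.76 [ 0.6399  0.3286 -0.0008]
top mat_ring 0.71 [ 0.5115 -0.225   0.0045]
top lifter_grip 0.94 [ 0.4348 -0.2237  0.0784]
top steel_disc 0.81 [ 0.6457 -0.0404  0.0327]
side copper_disc 0.74 [ 0.6374  0.3273 -0.0067]
side copper_disc 0.67 [ 0.5126 -0.229   0.0034]
side copper_disc 0.62 [ 0.514   0.0687 -0.0036]
side lifter_grip 0.8 [ 0.4321 -0.2268  0.0742]
side steel_disc 0.56 [ 0.6461 -0.0367  0.0382]
```

View pics/k.png

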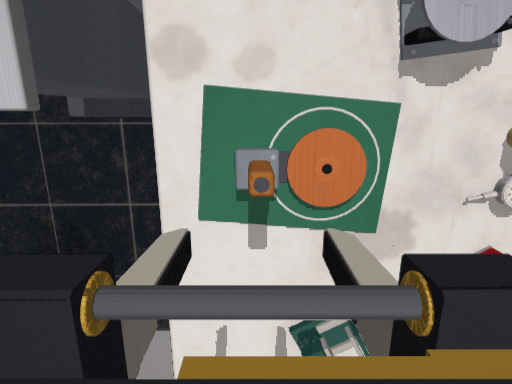

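The lifter stands flat on the mat and the gripper is clear. The disc, with its hole at (327,169), is wholly inside the ring (columns 270–379, rows 108–220). The steel disc hasn't moved. Handing in.

```bash
python3 -c "
from bench import bot
print(bot.close_job(), bot.state()['time_s'])"
```

```text
the job is handed in; nothing more can be done
the job is handed in; nothing more can be done
```

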